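Lay over the restock flags along a bent bin rail

ROBOT

A 6-joint arm with a two-finger parallel gripper is mounted at the origin on the work surface. World frame = base frame: x ahead of the robot, y to its left, z up, the work surface at z = 0. Lengths are in mm, angles in rad, forces in N, time in s.
With the tool pointing down it reaches from about 275 to 825 mm from the base axis. Payload 5.2 kg.
Tool frame: the origin (TCP) lies at the very end of the fingers, on their centre line; the grasp point (between the pads) lies 19 mm behind it; z points along the fingers, y is the line along which they close (so a half turn about z gives the same grasp; the last joint's range is limited). The gripper opens to 93 mm and grips with 3 to 60 N. Pads are 15 mm wide; open, the fingers measure 128 mm over their backs; the gripper's body (75 mm by 188 mm) begins 65 mm behind the grasp point.
Start: joints at [-1.459, 0.259, 1.535, -0, 1.348, -0.203], TCP at [170.315, -522.97, 218.653] pointing down, gripper open.
Joint ranges: [-3.14, 3.14], [-0.91, 2.08], [0.19, 2.58], [-1.22, 4.36], [0.22, 2.71], [-3.12, 3.12]. Speed limits (rad/s): [2.57, 2.57, 3.14, 3.14, 3.14, 3.14].

INTERFACE

Orientations are given as [roll, pitch, yaw] about the fixed x, y, z axes, in that order (R = Rz(yaw) Ry(pitch) Rx(roll)).
In Python, from bench import robot gives the robot as it stands. The module is installed in compiled form; this text tells all that it offers. Calls block until the motion is done:
- robot.move_ptp(position, orientation): joint-space move of the TCP to a pose.
- robot.move_linear(position, ori=None, speed=150, f_stop=None): straight line of the TCP; ori=None keeps the orientation; speed is the mean speed in mm/s. With f_stop (N) it stops when the force on the tool has changed by that much, and returns True; else False.
- robot.move_j(angles): joint-space move.
- robot.move_gripper(opening): opening from 0.0 (shut) to 1.0 (fully open); the grip force is fixed at half the most; returns when the fingers have stopped.
- robot.sleep(seconds).
- robot.inverse_kinematics(position, orientation): joint angles nearest the present ones, or None.
- robot.get_image(name): name is "side" or "top"; returns a dict with "img" (384x512x3 uint8, blue, green, red), "fovy" (degrees; the focal length in pixels is half the picture's height over the tangent of half this angle, whatever the lens; pixels are square), "cx", "cy" (the principal point, pixels), "k1" (the pictures are not rectified: a ray, as slopes to the right and down, at radius r is drawn at 1 + k1 r^2 times it, then the intrinsics apply), "eye" and "orientation" of the camera in the world. Camera axes: x right, y down, z forward; pixel columns grow to the right and rows downward; lengths in mm; the calibration is good to about 2 mm. A picture is of the moment at which its call begins. There is no depth.
A pose or a line that the arm cannot do raises robot.MotionError and nothing moves.
- robot.hand_in(): hands the job in; it is judged then, once.
Readings, each from a call of its own:
- robot.current_t(): time.
- robot.current_qpos(): joint angles.
- robot.current_joint_vel(): joint speeds.
- robot.current_joint_efforts(): joint torques, N m.
- robot.current_tcp_pos(): TCP position.
- robot.current_eef_rot(): TCP orientation.
- robot.current_contact_force(): force on the tool from outside, world axes, zero at the start.
- robot.current_ft_torque(): the same for the moment, N m.
- robot.current_gripper_width(): opening from 0.0 (shut) to 1.0 (fully open).
- robot.current_finger_force(): force on a finger pad.
Only numpy, scipy, OpenCV 4.12 (cv2) and the standard library are available. Lean on these libraries where they do the work, as an engineer would, in place of code of your own. Each camera call takes 0.05 s, during which the arm holds its last target. There are 200 camera calls.

TASK

The six bins have been refilled, so clear their restock flags: with the fingertips, trace closely along the bent rail in front of the bins from the left end to the right end, as seen from the robot, laying the white flags well down towards the right, one after another, each at least two thirds of the way from upright to flat. Touch lightly, do not bear down on the rack, and leave the loose fittings, jar and wrench beside it where they are.

Things in the scene. Friction and masses are not known exactly. Their poses are not given: they have to be found in the camera images.
- rack: Bin rack fixed to the counter: six green bins of brass fittings, a dark steel flag rail on their robot side (-x). Origin on the counter under the rail's bend; x points away from the robot over the bins, y along the row to the left, z up. Bins begin 50 mm behind the rail's centre line; low fronts 40 mm, sides and backs 68 mm above the counter.
- rail_bend (a point): Point fixed on the rack: middle of the rail's top, at its bend, 64 mm above the counter. The rail is 30 mm wide and runs straight 194 mm each way from here; its left half is turned +0.30 rad and its right half -0.30 rad about z from the rack's y axis, so both ends come nearer to the robot.
- flag1_pivot (a point): Point fixed on the rack: middle of the hinge of flag 1 (flags are counted from the left, +y, end), on the rail's centre line, 70 mm above the counter and 6 mm above the rail's top. Distance from the bend along the rail: 159 mm on the left half. Its axes are those of the rack.
- flag1 (a joint): Tilt of flag 1, rad: a white plastic plate 26 mm wide across the rail, 4 mm thick, reaching 34 mm above its hinge when upright. 0 = upright; positive = tipped along the rail towards the right-hand (-y) end; stops at -0.5 (leaning to the left) and 1.45 (laid over). A friction hinge (about 0.015 N m) holds it wherever it is left. Starts between -0.45 and 0.1.
- flag2_pivot (a point): Point fixed on the rack: middle of the hinge of flag 2 (flags are counted from the left, +y, end), on the rail's centre line, 70 mm above the counter and 6 mm above the rail's top. Distance from the bend along the rail: 97 mm on the left half. Its axes are those of the rack.
- flag2 (a joint): Tilt of flag 2, rad: a white plastic plate 26 mm wide across the rail, 4 mm thick, reaching 34 mm above its hinge when upright. 0 = upright; positive = tipped along the rail towards the right-hand (-y) end; stops at -0.5 (leaning to the left) and 1.45 (laid over). A friction hinge (about 0.015 N m) holds it wherever it is left. Starts between -0.45 and 0.1.
- flag3_pivot (a point): Point fixed on the rack: middle of the hinge of flag 3 (flags are counted from the left, +y, end), on the rail's centre line, 70 mm above the counter and 6 mm above the rail's top. Distance from the bend along the rail: 35 mm on the left half. Its axes are those of the rack.
- flag3 (a joint): Tilt of flag 3, rad: a white plastic plate 26 mm wide across the rail, 4 mm thick, reaching 34 mm above its hinge when upright. 0 = upright; positive = tipped along the rail towards the right-hand (-y) end; stops at -0.5 (leaning to the left) and 1.45 (laid over). A friction hinge (about 0.015 N m) holds it wherever it is left. Starts between -0.45 and 0.1.
- flag4_pivot (a point): Point fixed on the rack: middle of the hinge of flag 4 (flags are counted from the left, +y, end), on the rail's centre line, 70 mm above the counter and 6 mm above the rail's top. Distance from the bend along the rail: 35 mm on the right half. Its axes are those of the rack.
- flag4 (a joint): Tilt of flag 4, rad: a white plastic plate 26 mm wide across the rail, 4 mm thick, reaching 34 mm above its hinge when upright. 0 = upright; positive = tipped along the rail towards the right-hand (-y) end; stops at -0.5 (leaning to the left) and 1.45 (laid over). A friction hinge (about 0.015 N m) holds it wherever it is left. Starts between -0.45 and 0.1.
- flag5_pivot (a point): Point fixed on the rack: middle of the hinge of flag 5 (flags are counted from the left, +y, end), on the rail's centre line, 70 mm above the counter and 6 mm above the rail's top. Distance from the bend along the rail: 97 mm on the right half. Its axes are those of the rack.
- flag5 (a joint): Tilt of flag 5, rad: a white plastic plate 26 mm wide across the rail, 4 mm thick, reaching 34 mm above its hinge when upright. 0 = upright; positive = tipped along the rail towards the right-hand (-y) end; stops at -0.5 (leaning to the left) and 1.45 (laid over). A friction hinge (about 0.015 N m) holds it wherever it is left. Starts between -0.45 and 0.1.
- flag6_pivot (a point): Point fixed on the rack: middle of the hinge of flag 6 (flags are counted from the left, +y, end), on the rail's centre line, 70 mm above the counter and 6 mm above the rail's top. Distance from the bend along the rail: 159 mm on the right half. Its axes are those of the rack.
- flag6 (a joint): Tilt of flag 6, rad: a white plastic plate 26 mm wide across the rail, 4 mm thick, reaching 34 mm above its hinge when upright. 0 = upright; positive = tipped along the rail towards the right-hand (-y) end; stops at -0.5 (leaning to the left) and 1.45 (laid over). A friction hinge (about 0.015 N m) holds it wherever it is left. Starts between -0.45 and 0.1.
- coupling: Bystander: blue plastic pipe coupling standing upright, loose, 52 mm diameter, 76 mm tall; origin at the centre of its underside.
- paste: Bystander: closed jar of jointing paste, loose, 60 mm diameter, 85 mm tall; origin at the centre of its underside.
- tee: Bystander: brass tee with steel collars, loose, 70 mm long along its x, 68 mm tall with its branch up; origin under its centre, at counter height.
- wrench: Bystander: loose steel wrench, 160 mm long, lying along its x; origin at the middle of its underside.

How it is judged (in metres and radians):
On the way, in this order (a step that is already met when the one before it is completed fails the run):
1. flag 1 from the left is laid over to the right (beyond 0.95 rad) (value of joint flag1 above 0.95 rad), for 0.05 s.
2. flag 2 from the left is laid over to the right (beyond 0.95 rad) (value of joint flag2 above 0.95 rad), for 0.05 s.
3. flag 3 from the left is laid over to the right (beyond 0.95 rad) (value of joint flag3 above 0.95 rad), for 0.05 s.
4. flag 4 from the left is laid over to the right (beyond 0.95 rad) (value of joint flag4 above 0.95 rad), for 0.05 s.
5. flag 5 from the left is laid over to the right (beyond 0.95 rad) (value of joint flag5 above 0.95 rad), for 0.05 s.
6. flag 6 from the left is laid over to the right (beyond 0.95 rad) (value of joint flag6 above 0.95 rad), for 0.05 s.
At the end, for the whole second after the job is handed in: All six flags lie over to the right, each beyond 0.95 rad (54 degrees) from upright, and the four loose things stand at rest within 20 mm of where they were (value of joint each of flag1, flag2, flag3, flag4, flag5, flag6 above 0.95 rad and distance of each of coupling, paste, tee, wrench from where it was at the start of the episode below 0.02 m and linear speed of each of coupling, paste, tee, wrench below 0.02 m/s); the robot touches nothing.
It fails at once if the robot bears on the rack or its flags with more than 25 N (contact force between any of the fingers, the arm and rack above 25 N).
It fails at once if the blue coupling is lifted, tipped or moved by more than 20 mm (distance of coupling from where it was at the start of the episode above 0.02 m).
It fails at once if the paste jar is lifted, tipped or moved by more than 20 mm (distance of paste from where it was at the start of the episode above 0.02 m).
It fails at once if the brass tee is lifted, tipped or moved by more than 20 mm (distance of tee from where it was at the start of the episode above 0.02 m).
It fails at once if the wrench is lifted, tipped or moved by more than 20 mm (distance of wrench from where it was at the start of the episode above 0.02 m).
It also fails if it takes over 42 s, if anything falls off the work surface, if the arm or the gripper's body presses on something with over 40 N, if the wrist force passes 120 N, or if a joint passes its speed limit or range.

## Working session

There is one attempt and no reset: what is moved stays moved. The work goes in short steps, each a Python script; the robot and the scene stay as the last script left them, time stands still between calls to the robot, and variables do not carry over. Pictures are saved under pics/ and viewed, at most 10 in all, crops included, and the job is handed in when it is done.

```bash
mkdir -p pics; python3 - <<'E'
from bench import robot
import cv2
for n in("top","side"):
    d=robot.get_image(n); cv2.imwrite(f"pics/{n}0.png",d.pop("img")); print(n,d)
print(robot.current_eef_rot(), robot.current_t())
E
```

```text
top {'fovy': 48.08434022869376, 'cx': 253.51879099738088, 'cy': 200.82636113559516, 'k1': -0.06077868106821792, 'eye': array([ 417.13381498,   14.5159381 , 1046.97255321]), 'orientation': array([-2.9797763 , -0.00457429, -1.55994674])}
side {'fovy': 45.499578519613806, 'cx': 259.13988520131244, 'cy': 194.0931889621506, 'k1': -0.022857874063744715, 'eye': array([ 227.45889314,  847.26078868, 1050.6983842 ]), 'orientation': array([-2.40448768,  0.0093887 , -2.78140613])}
[-3.14000895e+00 -2.94061320e-04  3.14754145e-01] 0.1
```

View pics/top0.png

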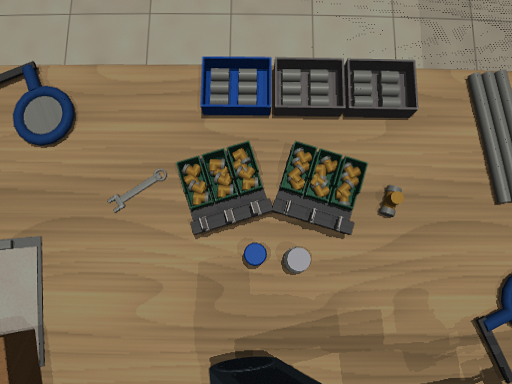

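View pics/side0.png

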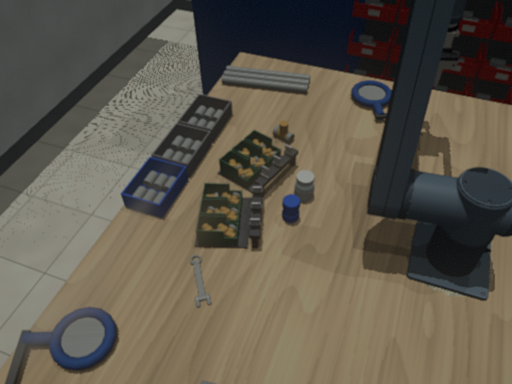

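The top view shows the rack with its bend near (273,210) and its rail ends near (193,230) and (353,230). The coupling is at (255,254), the jar at (297,260), the tee at (390,200) and the wrench at (137,190). I'll enlarge the rail.

```bash
python3 - <<'E'
import cv2
a=cv2.imread("pics/top0.png")[185:275,180:365]
cv2.imwrite("pics/c1.png",cv2.resize(a,None,fx=4.3,fy=4.3,interpolation=cv2.INTER_CUBIC))
E
```

```text
(no output)
```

View pics/c1.png

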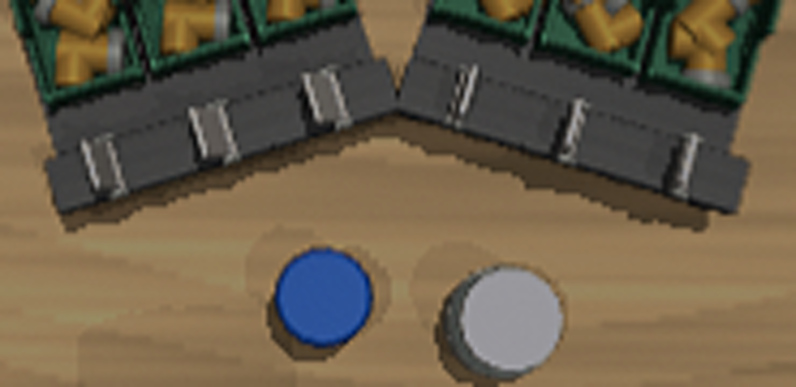

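```bash
cat > h.py <<'E'
from bench import robot
import numpy as np, cv2
from scipy.spatial.transform import Rotation as R
from scipy.optimize import least_squares
def cam(name):
    d=robot.get_image(name); f=192/np.tan(np.radians(d["fovy"]/2))
    return d,np.array([[f,0,d["cx"]],[0,f,d["cy"]],[0,0,1]]),R.from_euler("xyz",d["orientation"]).as_matrix()
def proj(P,c):
    d,K,M=c
    return cv2.projectPoints(((np.asarray(P,float)-d["eye"])@M)[:,None],np.zeros(3),np.zeros(3),K,np.array([d["k1"],0,0,0]))[0][:,0]
def rail(s,n,z,p): # s>0 left half; n away from robot
    a=.3*np.sign(s); l=np.array([-np.sin(.3)*abs(s),np.cos(.3)*s])+n*np.array([np.cos(a),np.sin(a)])
    c,q=np.cos(p[2]),np.sin(p[2])
    return [p[0]+c*l[0]-q*l[1],p[1]+q*l[0]+c*l[1],z]
E
python3 - <<'E'
from h import *
c=cam("top")
sn=[(194,15),(194,-15),(-194,15),(-194,-15)]
px=(np.array([(45,160),(65,213),(750,160),(738,213)])+.5)/4.3-.5+[180,185]
r=lambda p:(proj([rail(s,n,64,p) for s,n in sn],c)-px)
s=least_squares(lambda p:r(p).ravel(),[450,0,0]); p=s.x
print(p,r(p).round(1).tolist()); np.save("p.npy",p)
for name in("top","side"):
    c=cam(name); im=c[0]["img"]; k=4
    x0,y0=(175,180) if name=="top" else (190,130)
    v=cv2.resize(im[y0:y0+(90 if name=="top" else 130),x0:x0+190],None,fx=k,fy=k,interpolation=2)
    g=lambda P:tuple(int(t) for t in (proj([P],c)[0]+.5-[x0,y0])*k)
    for t in(1,-1):
        cv2.polylines(v,[np.array([g(rail(t*a,n,64,p)) for a,n in((.01,15),(194,15),(194,-15),(.01,-15))])],True,(0,0,255),1)
        for a in(35,97,159): cv2.circle(v,g(rail(t*a,0,70,p)),3,(0,255,0),-1)
    cv2.imwrite(f"pics/o_{name}.png",v)
for yo in(np.pi/2,-np.pi/2):
    for q in(205,1,-1,-205):
        j=robot.inverse_kinematics(rail(q,0,80,p),[np.pi,0,p[2]+.3*np.sign(q)+yo]); print(q,rail(q,0,80,p),None if j is None else np.round(j,2))
E
```

```text
[ 5.72338153e+02 -3.22741744e+01  1.14169232e-02] [[-0.0, -0.0], [-1.1, 0.1], [0.8, -0.1], [0.2, -0.0]]
205 [np.float64(509.52457217273945), np.float64(162.86540131683103), 80] [ 0.1   0.37  1.75 -0.    1.02 -0.21]
1 [np.float64(572.031745690084), np.float64(-31.32227403583542), 80] [-0.25  0.43  1.66  0.    1.06 -0.56]
-1 [np.float64(572.0535592229006), np.float64(-33.23282249101928), 80] [-0.25  0.43  1.66 -0.    1.06  0.04]
-205 [np.float64(513.9963464001424), np.float64(-228.7970319958593), 80] [-0.62  0.41  1.68  0.    1.05 -0.33]
205 [np.float64(509.52457217273945), np.float64(162.86540131683103), 80] [ 0.1   0.37  1.75 -0.    1.02  2.93]
1 [np.float64(572.031745690084), np.float64(-31.32227403583542), 80] [-0.25  0.43  1.66 -0.    1.06  2.58]
-1 [np.float64(572.0535592229006), np.float64(-33.23282249101928), 80] [-0.25  0.43  1.66 -0.    1.06 -3.11]
-205 [np.float64(513.9963464001424), np.float64(-228.7970319958593), 80] [-0.62  0.41  1.68 -0.    1.05  2.81]
```

View pics/o_top.png

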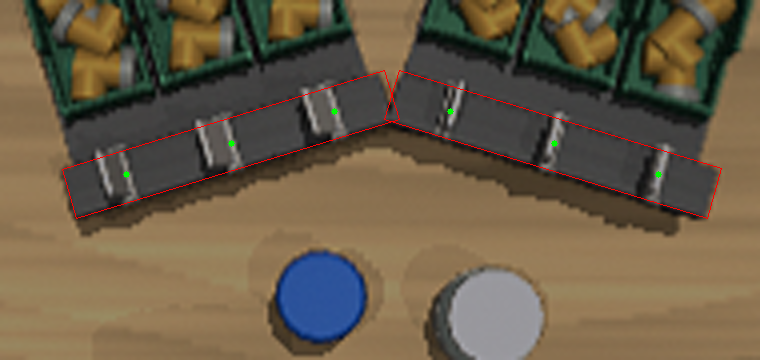

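View pics/o_side.png

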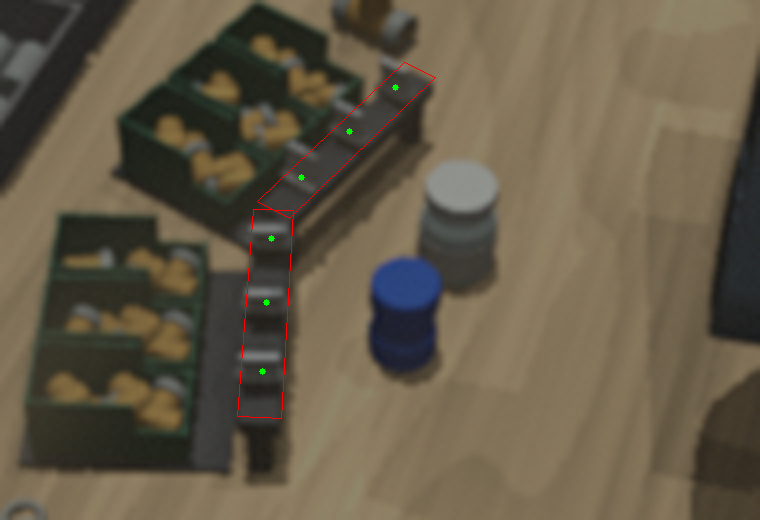

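The fit holds in both views: residuals are about 1 px and the hinge points sit on the flags. Next I close the gripper and sweep with the tip 10 mm above the hinges.

```bash
python3 - <<'E'
from h import *
p=np.load("p.npy"); o=lambda s:[np.pi,0,p[2]+.3*np.sign(s)+np.pi/2]
robot.move_gripper(0.0)
robot.move_ptp(rail(207,0,190,p),o(1))
robot.move_linear(rail(207,0,80,p),o(1),speed=100,f_stop=6)
print(robot.current_t(),robot.current_tcp_pos())
for s in(128,66,12,-8,-66,-128,-207):
    hit=robot.move_linear(rail(s,0,80,p),o(s),speed=25 if s==-8 else 45,f_stop=12)
    print(s,hit,robot.current_t(),np.round(robot.current_contact_force(),1),np.round(robot.current_tcp_pos(),1))
    if hit: break
else:
    robot.move_linear(rail(-207,0,200,p),speed=120)
    robot.move_ptp([300,-420,230],o(-1))
    for n in("top","side"):
        im=robot.get_image(n)["img"]
        v=im[180:270,175:365] if n=="top" else im[130:260,190:380]
        cv2.imwrite(f"pics/e_{n}.png",cv2.resize(v,None,fx=4,fy=4,interpolation=2))
print(robot.current_t())
E
```

```text
5.6583 [509.46171133 164.83238103  80.63342049]
128 False 7.5667 [ 1.1 -1.4  1.3] [533.1  89.7  80. ]
66 False 9.0917 [ 0.4 -0.4  0.6] [552.1  30.7  80. ]
12 False 10.4417 [ 0.1  0.8 -1. ] [568.6 -20.7  80. ]
-8 False 11.3583 [-0.8  0.1 -0.1] [570.  -39.7  79.9]
-66 False 12.8 [ 0.7 -1.1  0.4] [553.6 -95.4  80. ]
-128 False 14.325 [0.  0.6 0.2] [ 536.  -154.8   80. ]
-207 False 16.2333 [0.2 1.  0.4] [ 513.5 -230.5   80. ]
18.5917
```

View pics/e_top.png

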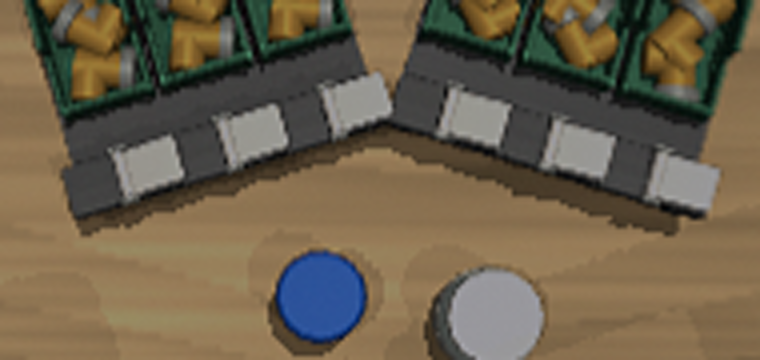

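View pics/e_side.png

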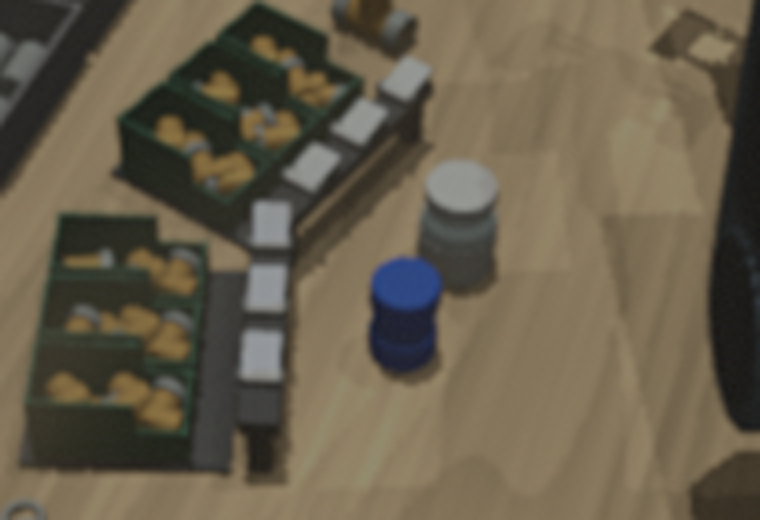

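Both views show all six flags laid well over to the right, for example at (150,165) and (685,182) in the top crop. The coupling and jar are still at (321,296) and (495,315), as before.

```bash
python3 -c "
from bench import robot
print(robot.hand_in())"
```

```text
the job is handed in; nothing more can be done
None
```

I handed the job in at about 19 s: one light pass from left to right laid all six flags well over. Sampled tool forces stayed near 2 N, and the coupling and jar look unmoved. I didn't re-check the tee and wrench up close, but the arm stayed clear of both, and the hand-in call gave no verdict.

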